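# Post the coin tin under the flap of the cash drop box

### The job

Put the coin tin into the green cash drop box: with one fingertip push the red lever outwards, away from the tray, so that the spring-closed flap stands open, and while that finger holds it open push the tin along the tray with the other fingertip until it drops into the bin under the flap. Then let the flap close and come away. Only push the tin, do not pick it up, and leave the other goods where they are.

Things in the scene. Friction and masses are not known exactly. Their poses are not given: they have to be found in the camera images.
- drop_box: Green cash drop box, 201 x 60 x 48 mm, fixed. Origin: table level, centre line, under the tray's inner edge, where tray ends and bin begins. x: along the tray into the bin; y: to the side with the red lever; z up. Tray: x = -110 to 0 mm, open at the front, floor at z = 42 mm, 50 mm wide between side walls 5 mm thick with tops at z = 48 mm. Bin: x = 0 to 85 mm.
- bin_floor (a point): Centre of the bin's floor, x = 42.5, z = 20 mm in the box frame. The bin is 85 mm long, 50 mm wide, its walls reach z = 48 mm; it is open at the top under the flap.
- coin_tin: Flat blue coin tin with brass-coloured lid, 56 x 44 x 20 mm (x, y, z), 0.08 to 0.17 kg, origin at the centre of its underside. Starts loose on the tray, long side along it, its centre 40 to 60 mm before the tray's inner edge. It tips over that edge and drops flat into the bin once its rear end is pushed about 10 mm past it.
- flap (a joint): Opening angle of the flap, 0 shut to 1.2 rad at its stop. Hinge rod along the box's x at y = 35, z = 44 mm of the box frame; it carries the cover plate and, square to it, the red lever. Pushing the lever to the box's +y lifts the plate like a book cover; the tin fits under from about 0.9 rad. A spring shuts it: 0.03 N m shut, 0.12 N m at 1.2 rad (about 3 to 8 N at a fingertip).
- cover_edge (a point): Middle of the lower front edge of the flap's steel cover plate (65 x 66 x 3.5 mm). Shut, the plate lies over the bin from x = 24 to 89 mm of the box frame, underside at z = 48.5 mm, and its front edge stops the tin. Open, it stands up to 62 mm above the hinge rod, leaning over the bin.
- lever_mid (a point): Centre of the red lever, a 3 mm fin, upright when shut, 39 mm before the tray's inner edge, 21 mm above the rod. It runs from x = -118 to 40 mm of the box frame, beside the whole tray, top at z = 89 mm. The finger that pushes it stands on its tray side with the tip low, just above the side wall (z = 48 mm); about 25 mm of travel opens it, and the finger can then slide along it to the bin.
- coasters_sun: Bystander: stack of mustard yellow crochet coasters, 132 x 135 x 37 mm, origin at the centre of its underside.
- coasters_plum: Bystander: stack of purple crochet coasters, 115 x 115 x 28 mm, origin at the centre of its underside.
- case_jade: Bystander: green glasses case, 202 x 79 x 24 mm, origin at the centre of its underside.
- case_sage: Bystander: pink and sage striped glasses case, 208 x 91 x 25 mm, origin at the centre of its underside.
- hairtie_teal: Bystander: hair tie with teal flower on a brown card, 155 x 88 x 16 mm, origin at the centre of its underside.
- hairtie_violet: Bystander: hair tie with violet flower on a brown card, 158 x 90 x 16 mm, origin at the centre of its underside.
Not all that is in view belongs to the job. Of the things that look like the coin_tin, the smaller one is meant.

How it is judged:
By the outcome, as a careful person would: the job done as asked, in the order asked, and still so for the second after the job is handed in, with the robot touching nothing.
It also fails if it takes over 42 s, if anything falls off the work surface, if the arm or the gripper's body presses on something with over 40 N, if the wrist force passes 120 N, or if a joint passes its speed limit or range.

### The arm

A 6-joint arm with a two-finger parallel gripper is mounted at the origin on a cart in front of the work surface, level with it; the furniture and walls round the work are solid. World frame = base frame: x ahead of the robot, y to its left, z up, the work surface at z = 0. Lengths are in m, angles in rad, forces in N, time in s.
With the tool pointing down it reaches from about 0.35 to 0.775 m from the base axis. Payload 5.5 kg.
Tool frame: the origin (TCP) lies between the finger pads; the fingertips stand 8 mm ahead of it and the grasp point (between the pads) lies 11 mm behind it; z points along the fingers, y is the line along which they close (so a half turn about z gives the same grasp; the last joint's range is limited). The gripper opens to 85 mm and grips with 20 to 120 N. Pads are 22 mm wide; open, the fingers measure 114 mm over their backs; the gripper's body (76 mm by 85 mm) begins 54 mm behind the grasp point. The pads swing forward as they close: fully open they stand 13 mm farther back than shut.
Start: joints at [-1.474, 0.313, 0.046, 1.304, 0, 1.431], TCP at [0.135, -0.559, 0.239] pointing down, gripper open.
Joint ranges: [-2.76, 2.76], [-0.86, 1.69], [-1.03, 1.26], [-2.2, 2.34], [-1.47, 1.5], [-3.14, 3.14]. Speed limits (rad/s): [2.57, 2.57, 3.14, 3.14, 3.14, 3.14].

### API

Orientations are given as a unit quaternion [w, x, y, z].
In Python, from workcell import status, vision, job gives the robot as it stands. The module is installed in compiled form; this text tells all that it offers.
- The arm moves only by the tool apply_moves, never from a script. Its argument "moves" is one flat list of numbers, 6 for each row, row after row: the shift along the world's x, y, z in units of 25 mm (1.0 is 25 mm), then the turn, a rotation vector about the world's x, y, z in rad. In form: [x, y, z, rx, ry, rz, x, y, z, rx, ry, rz, ...]. A call has 1 to 20 rows; each row is the pose to reach, as a shift and turn from the pose commanded when the call began; what a row does not reach only later rows make up. A row lasts 1/12 s, in which the tool goes at most 41.7 mm and 7.16 degrees, less where a joint would pass 70% of its speed; a pose out of reach is approached as far as the arm can. A call with a gripper value outside its range is refused whole. "claw" is the opening in per cent of the stroke, from 0 (shut) to 100 (fully open), set as the call begins (left out, the last holds). The fingers move at their own pace and stop on an object; "newtons" is the grip in N (left out, the last holds). Time passes only in rows, so rows that repeat a pose let the fingers close. It gives the time, the measured TCP pose, the force, the opening and the grip force at its end, in the units of the state.
- status.get_state(): the state, without advancing time (a new reading comes with each control period).
- vision.read_camera(name): name is "side" or "top" or "wrist"; returns a dict with "image" (400x640x3 uint8, blue, green, red), "camera_matrix" (3x3 intrinsics, pixels), "camera_from_world" (4x4, takes a point from world to camera coordinates). Camera axes: x right, y down, z forward; pixel columns grow to the right and rows downward; lengths in m; the calibration is good to about 2 mm. A picture is of the moment at which its call begins. There is no depth.
- job.hand_in(): hands the job in; it is judged then, once.
The state is a dict: "clock": time; "joint_pos": joint angles; "qvel": joint speeds; "tau": joint torques, N m; "tcp_pos": TCP position; "orientation": TCP orientation; "wrist_force": force on the tool from outside, world axes, zero at the start; "ft_torque": the same for the moment, N m; "finger_gap": finger opening in m; "grip_force": force on a finger pad.
Only numpy, scipy, OpenCV 4.12 (cv2) and the standard library are available. Lean on these libraries where they do the work, as an engineer would, in place of code of your own. Each camera call takes 0.05 s, during which the arm holds its last target. There are 200 camera calls.

## Working session

There is one attempt and no reset: what is moved stays moved. The work goes in short steps, Python scripts to look and compute and a tool call to move; the robot and the scene stay as the last step left them, time stands still between calls to the robot, and variables do not carry over. Pictures are saved under pics/ and viewed, at most 10 in all, crops included, and the job is handed in when it is done.

Besides the shell and the picture viewer there is one more tool, called by a JSON object that holds its "name" and its "arguments", one argument or row to a line. apply_moves: Moves the arm, as the interface text tells. Its arguments: {"type":"object","properties":{"moves":{"type":"array","items":{"type":"number"}},"claw":{"type":"number"},"newtons":{"type":"number"}},"required":["moves"]}

```bash
mkdir -p pics
cat > h.py <<'E'
import numpy as np, cv2
from workcell import status, vision, job
def cam(n):
    c=vision.read_camera(n); return c["image"],np.array(c["camera_matrix"]),np.array(c["camera_from_world"])
def ray(K,T,uv):
    R,t=T[:3,:3],T[:3,3]; d=R.T@np.linalg.inv(K)@np.array([*uv,1.]); return -R.T@t,d
def onz(K,T,uv,z):
    o,d=ray(K,T,uv); return o+d*(z-o[2])/d[2]
def proj(K,T,p):
    q=K@(T[:3,:3]@np.array(p)+T[:3,3]); return q[:2]/q[2]
E
python3 - <<'E'
from h import *
s=status.get_state(); print({k:np.round(v,3).tolist() for k,v in s.items()})
for n in("top","side"):
    im,K,T=cam(n); cv2.imwrite(f"pics/{n}1.png",im); print(n,K.round(1).tolist(),T.round(3).tolist())
E
```

```text
{'clock': 0.0, 'joint_pos': [-1.474, 0.314, 0.045, 1.304, -0.0, 1.431], 'qvel': [-0.001, -0.0, 0.001, 0.0, 0.001, -0.0], 'tau': [0.0, -48.062, 29.853, 0.019, -0.0, 0.0], 'tcp_pos': [0.135, -0.558, 0.238], 'orientation': [-0.001, 0.993, 0.118, 0.0], 'wrist_force': [-0.383, 0.141, 1.184], 'ft_torque': [0.006, 0.049, -0.017], 'grip_force': 0.0, 'finger_gap': 0.085}
top [[495.6, 0.0, 317.2], [0.0, 495.6, 199.2], [0.0, 0.0, 1.0]] [[0.006, -1.0, 0.005, -0.034], [-0.991, -0.007, -0.131, 0.515], [0.131, -0.004, -0.991, 1.336], [0.0, 0.0, 0.0, 1.0]]
side [[414.6, 0.0, 321.3], [0.0, 414.6, 195.5], [0.0, 0.0, 1.0]] [[-0.832, -0.555, 0.018, 0.426], [-0.248, 0.342, -0.906, 0.207], [0.497, -0.758, -0.422, 1.176], [0.0, 0.0, 0.0, 1.0]]
```

View pics/top1.png

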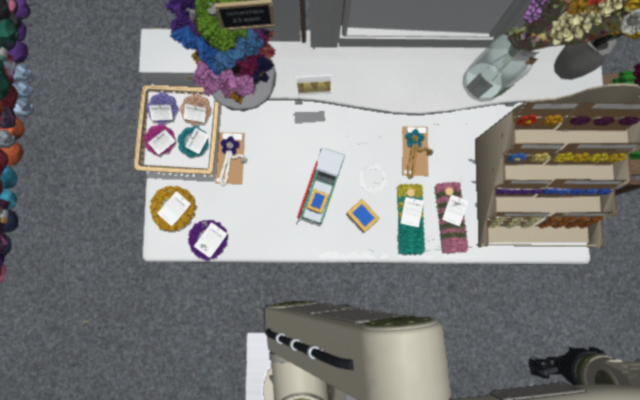

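View pics/side1.png

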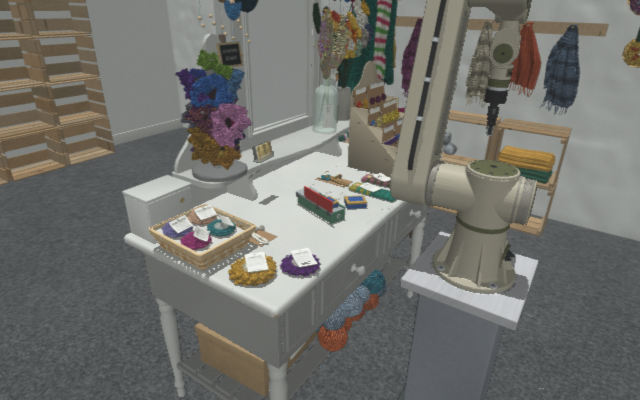

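Top view: the box is at about (322,187), with the red lever on its left (world +y) and the bin away from the robot. Two things look like the tin: one on the tray at (318,201) and a bigger one on the table at (363,215). By the description (smaller, on the tray) it should be the first. I'll check that with a close crop and measure.

Run:
```python
from h import *
im,K,T=cam("top")
x0,y0=280,140
c=cv2.resize(im[y0:y0+110,x0:x0+110],None,fx=5,fy=5,interpolation=cv2.INTER_CUBIC); cv2.imwrite("pics/crop1.png",c)
hsv=cv2.cvtColor(im,cv2.COLOR_BGR2HSV)
m=np.zeros(im.shape[:2],np.uint8); m[145:240,290:390]=1
masks={"red":cv2.inRange(hsv,(0,120,60),(6,255,255))|cv2.inRange(hsv,(172,120,60),(180,255,255)),
"blue":cv2.inRange(hsv,(100,100,40),(125,255,255)),"brass":cv2.inRange(hsv,(10,110,90),(28,255,255)),"green":cv2.inRange(hsv,(60,60,30),(95,255,200))}
for k,v in masks.items():
    cs,_=cv2.findContours(v*m,cv2.RETR_EXTERNAL,cv2.CHAIN_APPROX_NONE)
    for q in cs:
        if cv2.contourArea(q)<25: continue
        b=cv2.boxPoints(cv2.minAreaRect(q)); z={"red":.089,"blue":.062,"brass":.062,"green":.048}[k]
        print(k,cv2.contourArea(q),b.round(1).tolist(),[onz(K,T,p,z)[:2].round(4).tolist() for p in b])
```

```text
red 35.0 [[297.29998779296875, 215.6999969482422], [315.70001220703125, 162.89999389648438], [317.29998779296875, 163.39999389648438], [298.8999938964844, 216.3000030517578]] [[0.4638, 0.022], [0.6062, -0.0256], [0.6047, -0.03], [0.4623, 0.0177]]
blue 191.0 [[352.0, 213.0], [360.5, 204.5], [373.0, 217.0], [364.5, 225.5]] [[0.4748, -0.1245], [0.498, -0.1476], [0.4643, -0.1811], [0.4412, -0.158]]
blue 93.0 [[311.29998779296875, 205.10000610351562], [315.29998779296875, 193.10000610351562], [323.3999938964844, 195.8000030517578], [319.3999938964844, 207.8000030517578]] [[0.4955, -0.0146], [0.5283, -0.0252], [0.5211, -0.0472], [0.4883, -0.0365]]
brass 472.0 [[346.5, 213.5], [360.5, 199.5], [378.5, 217.5], [364.5, 231.5]] [[0.4733, -0.1097], [0.5117, -0.1477], [0.4631, -0.1959], [0.4251, -0.1579]]
brass 262.5 [[306.6000061035156, 207.0], [313.79998779296875, 188.89999389648438], [328.0, 194.60000610351562], [320.70001220703125, 212.6999969482422]] [[0.4902, -0.0019], [0.5397, -0.0211], [0.5245, -0.0595], [0.4751, -0.0402]]
green 38.5 [[299.79998779296875, 215.1999969482422], [316.6000061035156, 170.5], [318.8999938964844, 171.3000030517578], [302.1000061035156, 216.0]] [[0.4693, 0.0166], [0.5934, -0.0283], [0.591, -0.0347], [0.467, 0.0103]]
```

View pics/crop1.png

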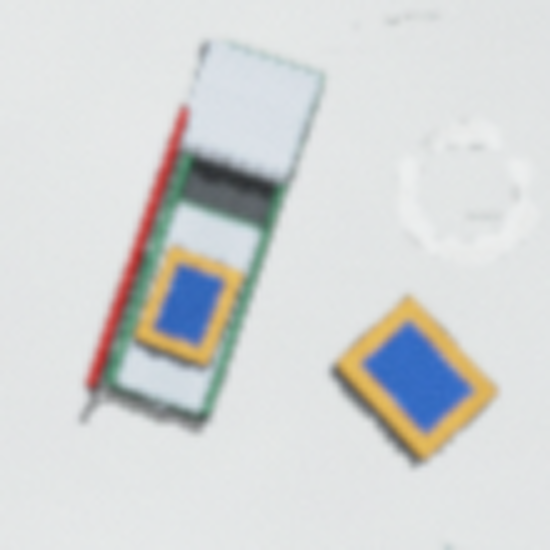

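The crop confirms it. The tin on the tray, at about (318,201) in the full image and measuring about 53x41 mm, is the smaller one. The loose one at (363,215) is larger (about 68x54 mm) and is the decoy. The box's x axis points at about -18.5° in the world. I'll swing over the tray with the fingers' line along box y.

{"name": "apply_moves", "arguments": {
  "moves": [12.2,22,1,0,0,2.48,12.2,22,1,0,0,2.48,12.2,22,1,0,0,2.48,12.2,22,1,0,0,2.48,12.2,22,1,0,0,2.48,12.2,22,1,0,0,2.48,12.2,22,1,0,0,2.48,12.2,22,1,0,0,2.48,12.2,22,1,0,0,2.48,12.2,22,1,0,0,2.48,12.2,22,1,0,0,2.48,12.2,22,1,0,0,2.48,12.2,22,1,0,0,2.48,12.2,22,1,0,0,2.48,12.2,22,1,0,0,2.48,12.2,22,1,0,0,2.48,12.2,22,1,0,0,2.48,12.2,22,1,0,0,2.48,12.2,22,1,0,0,2.48,12.2,22,1,0,0,2.48],
  "claw": 45
}}

```text
clock: 1.82
tcp_pos: [0.4397, -0.0086, 0.264]
orientation: [-0.0, 0.207, 0.978, 0.0]
wrist_force: [-0.6, -0.1, 0.3]
finger_gap: 0.0386
grip_force: 0.0
```

Run:
```python
from h import *
from scipy.spatial.transform import Rotation as Ro
im,K,T=cam("wrist"); cv2.imwrite("pics/w1.png",im); np.savez("w1.npz",K=K,T=T)
s=status.get_state(); q=s["orientation"]; R=Ro.from_quat([*q[1:],q[0]]).as_matrix()
print(s["clock"],np.round(s["tcp_pos"],4),np.round(s["joint_pos"],2),R.round(3).tolist(),s["finger_gap"],"cam pos",(-T[:3,:3].T@T[:3,3]).round(3),"fwd",T[2,:3].round(3))
```

```text
1.8667 [ 0.4397 -0.0087  0.2641] [-0.2   0.04 -0.22  1.3   0.    0.21] [[-0.915, 0.403, -0.001], [0.403, 0.915, 0.0], [0.001, -0.0, -1.0]] 0.038589935096181825 cam pos [0.362 0.025 0.399] fwd [ 0.299 -0.133 -0.945]
```

View pics/w1.png

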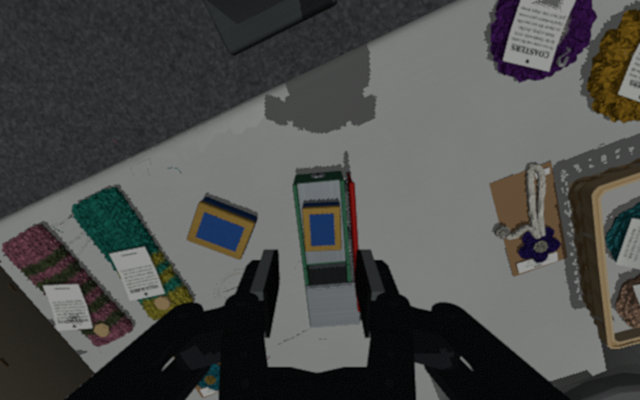

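The wrist view shows the box upright in the image: tray front at about (322,175), tin at (322,228), and the lever as a red strip from (351,180) to (360,310). The loose big tin is at (222,226). Next I'll measure from this view.

```bash
python3 - <<'E'
from h import *
im=cv2.imread("pics/w1.png"); d=np.load("w1.npz"); K,T=d["K"],d["T"]; print(K[0,0])
hsv=cv2.cvtColor(im,cv2.COLOR_BGR2HSV)
m=np.zeros(im.shape[:2],np.uint8); m[165:335,285:368]=1
red=(cv2.inRange(hsv,(0,120,40),(6,255,255))|cv2.inRange(hsv,(172,120,40),(180,255,255)))*m
gre=cv2.inRange(hsv,(60,60,20),(95,255,200))*m
blue=cv2.inRange(hsv,(100,100,40),(125,255,255))*m
brass=cv2.inRange(hsv,(10,110,70),(28,255,255))*m
for k,v,z in(("red",red,.089),("blue",blue,.062),("brass",brass,.062),("green",gre,.048)):
    cs,_=cv2.findContours(v,cv2.RETR_EXTERNAL,cv2.CHAIN_APPROX_NONE)
    for q in cs:
        if cv2.contourArea(q)<40: continue
        b=cv2.boxPoints(cv2.minAreaRect(q)); P=np.array([onz(K,T,p,z)[:2] for p in b])
        e=[P[1]-P[0],P[2]-P[1]]
        print(k,cv2.contourArea(q),b.round(0).tolist(),P.round(4).tolist(),"c",P.mean(0).round(4),[(np.linalg.norm(x).round(4),np.degrees(np.arctan2(x[1],x[0])).round(1)) for x in e])
# row scans: green runs & red runs
for r in range(172,330,8):
    f=lambda v:np.where(v[r]>0)[0].tolist()
    g,rr=f(gre),f(red); runs=[]
    for x in g:
        if runs and x-runs[-1][1]<=1: runs[-1][1]=x
        else: runs.append([x,x])
    print(r,runs,rr[:1],rr[-1:])
E
python3 - <<'E'
import cv2
im=cv2.imread("pics/w1.png"); cv2.imwrite("pics/w1c.png",cv2.resize(im[160:335,270:390],None,fx=3.4,fy=3.4,interpolation=cv2.INTER_CUBIC))
E
```

```text
319.91091716569025
red 346.0 [[347.0, 179.0], [353.0, 179.0], [359.0, 270.0], [354.0, 270.0]] [[0.4542, 0.0172], [0.4562, 0.0226], [0.5561, -0.0101], [0.554, -0.0161]] c [0.5052 0.0034] [(np.float64(0.0058), np.float64(70.1)), (np.float64(0.1051), np.float64(-18.1))]
blue 645.0 [[310.0, 215.0], [333.0, 213.0], [334.0, 244.0], [311.0, 245.0]] [[0.4835, -0.0385], [0.4927, -0.0141], [0.5289, -0.0274], [0.5194, -0.0527]] c [ 0.5061 -0.0332] [(np.float64(0.026), np.float64(69.3)), (np.float64(0.0385), np.float64(-20.2))]
brass 1493.0 [[302.0, 208.0], [339.0, 206.0], [341.0, 249.0], [304.0, 251.0]] [[0.4725, -0.0423], [0.4876, -0.0041], [0.5382, -0.023], [0.5225, -0.0632]] c [ 0.5052 -0.0332] [(np.float64(0.0411), np.float64(68.5)), (np.float64(0.0541), np.float64(-20.5))]
green 4452.5 [[292.0, 175.0], [343.0, 170.0], [353.0, 281.0], [302.0, 285.0]] [[0.4363, -0.0397], [0.4549, 0.0155], [0.5936, -0.0279], [0.5734, -0.0907]] c [ 0.5145 -0.0357] [(np.float64(0.0583), np.float64(71.4)), (np.float64(0.1454), np.float64(-17.4))]
172 [[326, 326], [328, 340]] [] []
180 [[295, 325], [340, 343]] [350] [350]
188 [[293, 296], [341, 344]] [349] [353]
196 [[294, 297], [341, 344]] [349] [354]
204 [[295, 298], [342, 345]] [350] [354]
212 [[296, 299], [342, 346]] [350] [355]
220 [[297, 300], [343, 346]] [351] [355]
228 [[298, 301], [344, 348]] [351] [356]
236 [[299, 302], [344, 348]] [352] [356]
244 [[300, 303], [345, 348]] [352] [357]
252 [[301, 304], [345, 348]] [353] [356]
260 [[302, 305], [346, 349]] [353] [355]
268 [[304, 307], [345, 350]] [354] [354]
276 [[304, 309], [346, 350]] [] []
284 [[305, 309]] [] []
292 [] [] []
300 [] [] []
308 [] [358] [359]
316 [] [] []
324 [] [] []
```

View pics/w1c.png

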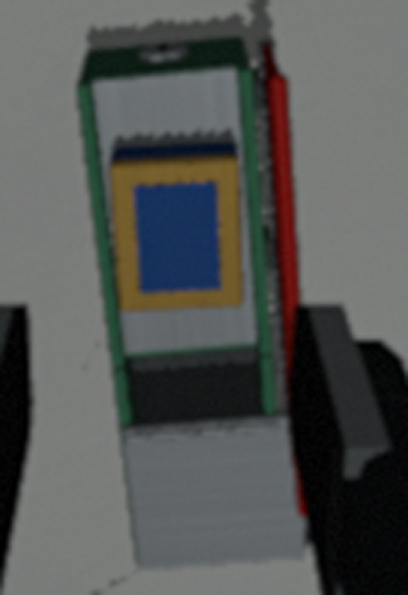

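Crop: front wall-top corners at about (295,183) and (341.5,180), the tray's inner edge from (307,263.5) to (346.5,261.5), and the cover's front edge from (305,285) to (355,281.5). I'll fit the box frame to these.

```bash
cat >> h.py <<'E'
from scipy.optimize import least_squares
E
python3 - <<'E'
from h import *
d=np.load("w1.npz"); K,T=d["K"],d["T"]
obs=[]  # (box x or None, box y or None, z, px)
for r,a,b in((188,294.5,342.5),(204,296.5,343.5),(220,298.5,344.5),(236,300.5,346),(252,302.5,346.5),(268,305.5,347.5)):
    obs+=[(None,-.0275,.048,(a,r)),(None,.0275,.048,(b,r))]
obs+=[(-.11,None,.048,(295,183)),(-.11,None,.048,(341.5,180)),(0,None,.042,(307,263.5)),(0,None,.042,(346.5,261.5)),(.024,None,.052,(305.3,285)),(.024,None,.052,(355,281.5))]
P=[onz(K,T,o[3],o[2])[:2] for o in obs]
def bf(v,p):
    c,s=np.cos(v[2]),np.sin(v[2]); q=p-v[:2]; return np.array([c*q[0]+s*q[1],-s*q[0]+c*q[1]])
f=lambda v:[ (bf(v,p)[0]-o[0]) if o[0] is not None else bf(v,p)[1]-o[1] for o,p in zip(obs,P)]
r=least_squares(f,[.56,-.05,-.32]); v=r.x
print("box",v.round(4),np.degrees(v[2]).round(2),(np.array(r.fun)*1e3).round(1))
for n,p,z in(("tinC",(321.5,228.5),.062),("tin near L",(302,208),.062),("near R",(339,206),.062),("far R",(341,249),.062),("far L",(304,251),.062),("lev",(351.5,188),.089),("lev",(354,236),.089),("lev front",(350,180),.089)):
    print(n,(bf(v,onz(K,T,p,z)[:2])*1e3).round(1))
# top view check
im,K,T=cam("top")
for n,p,z in(("tin blue c",(317.4,200.4),.062),("lev a",(298.1,216),.089),("lev b",(316.5,163.2),.089)):
    print("top",n,(bf(v,onz(K,T,p,z)[:2])*1e3).round(1))
E
```

```text
box [ 0.559  -0.0508 -0.3284] -18.82 [-0.2 -0.3 -0.  -0.4  0.1 -0.4  0.2  0.1  0.4 -0.6  1.8 -0.7 -0.1  1.1
 -1.2  0.4 -0.4  0.1]
tinC [-57.1  -0.7]
tin near L [-84.2 -20.5]
near R [-82.9  21.2]
far R [-28.7  19.9]
far L [-30.  -23.8]
lev [-111.4   34. ]
lev [-57.6  33.8]
lev front [-120.   33.]
top tin blue c [-54.2   2.4]
top lev a [-113.5   35.8]
top lev b [36.5 36.6]
```

The fit is good to about 1 mm: box origin (0.559, -0.051), yaw -18.8°, tin centre x about -57 mm, tin rear about -85 mm. The top view agrees. I'll turn the last 5° and go down behind the tin, inside the lever.

{"name": "apply_moves", "arguments": {
  "moves": [0.8,-0.52,-1,0,0,0.087,0.8,-0.52,-2.5,0,0,0.087,0.8,-0.52,-4,0,0,0.087,0.8,-0.52,-5.2,0,0,0.087,0.8,-0.52,-6.2,0,0,0.087,0.8,-0.52,-6.6,0,0,0.087,0.8,-0.52,-6.6,0,0,0.087,0.8,-0.52,-6.6,0,0,0.087]
}}

```text
clock: 2.58
tcp_pos: [0.4594, -0.022, 0.099]
orientation: [-0.001, 0.169, 0.986, 0.0]
wrist_force: [0.1, -0.5, 0.2]
finger_gap: 0.0383
grip_force: 0.0
```

Run:
```python
from h import *
im,K,T=cam("wrist"); cv2.imwrite("pics/w2.png",cv2.resize(im[120:400,200:440],None,fx=2.1,fy=2.1))
s=status.get_state(); print(s["tcp_pos"],s["orientation"],s["wrist_force"])
```

```text
[ 0.46025554 -0.02214951  0.09987576] [2.45739688e-04 1.68944349e-01 9.85625561e-01 2.54640423e-05] [ 0.08307027  0.05499886 -0.79877866]
```

View pics/w2.png

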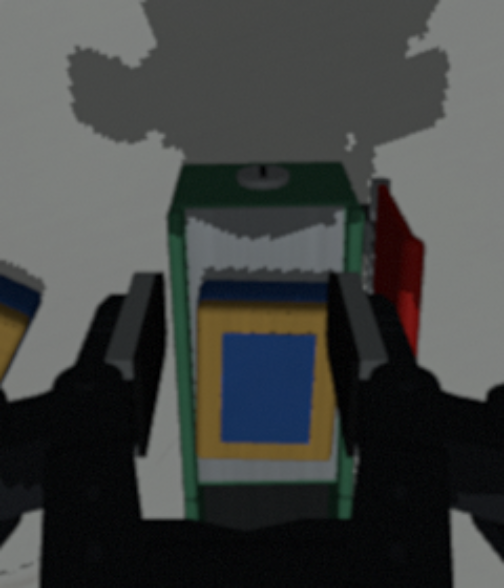

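The wrist view shows both fingertips behind the tin, with the right-hand one just inside the lever (lever face about crop x 380 to 420). The tip faces run from crop rows 275 to 365. The known gap gives a scale, so I can work out the tip position from it.

Run:
```python
from h import *
im,K,T=cam("wrist"); s=status.get_state(); tp=np.array(s["tcp_pos"]); print(tp)
f=lambda x,y:np.array([200+x/2.1,120+y/2.1])
def bf(p):
    c,s_=np.cos(-.3284),np.sin(-.3284); q=p[:2]-np.array([.559,-.0508]); return (np.array([c*q[0]+s_*q[1],-s_*q[0]+c*q[1],p[2]])*1e3).round(1)
ps=dict(Lr=f(163,275),Rr=f(330,275),Rro=f(356,275),Rf=f(352,362),Rfo=f(385,360),Lf=f(137,362))
from itertools import product
for a,b in(("Lr","Rr"),("Lf","Rf")):
    g=np.linalg.norm(ps[a]-ps[b]); dep=K[0,0]*.0383/g
    for n in(a,b):
        c=np.linalg.inv(K)@np.array([*ps[n],1])*dep; p=T[:3,:3].T@(c-T[:3,3]); print(n,bf(p),"tcp",bf(tp))
for z in(.085,.09,.095,.1): print(z,{n:bf(onz(K,T,p,z))[:2].tolist() for n,p in ps.items()})
```

```text
[ 0.46081568 -0.02224721  0.10043162]
Lr [-112.8  -24.7   97.4] tcp [-102.1   -4.6  100.4]
Rr [-112.3   13.6   97.4] tcp [-102.1   -4.6  100.4]
Lf [-114.8  -25.1  133.1] tcp [-102.1   -4.6  100.4]
Rf [-114.3   13.2  133.1] tcp [-102.1   -4.6  100.4]
0.085 {'Lr': [-106.1, -26.5], 'Rr': [-105.6, 15.2], 'Rro': [-105.5, 21.7], 'Rf': [-79.9, 21.8], 'Rfo': [-80.4, 30.4], 'Lf': [-80.5, -34.7]}
0.09 {'Lr': [-108.8, -25.8], 'Rr': [-108.3, 14.5], 'Rro': [-108.2, 20.8], 'Rf': [-83.5, 20.9], 'Rfo': [-84.0, 29.2], 'Lf': [-84.1, -33.7]}
0.095 {'Lr': [-111.5, -25.1], 'Rr': [-111.0, 13.9], 'Rro': [-111.0, 19.9], 'Rf': [-87.0, 20.0], 'Rfo': [-87.5, 28.0], 'Lf': [-87.6, -32.7]}
0.1 {'Lr': [-114.2, -24.4], 'Rr': [-113.8, 13.2], 'Rro': [-113.7, 19.0], 'Rf': [-90.6, 19.1], 'Rfo': [-91.1, 26.8], 'Lf': [-91.2, -31.7]}
```

The grey faces are the fingers' rear sides (box x about -113). The tips stand only about 3 mm ahead of the TCP and the fingers are about 6.5 mm thick there. I'll go down to TCP z = 55 mm, so the tips are at about 52 mm.

{"name": "apply_moves", "arguments": {
  "moves": [0,0,-0.8,0,0,0,0,0,-1.2,0,0,0,0,0,-1.5,0,0,0,0,0,-1.65,0,0,0,0,0,-1.76,0,0,0,0,0,-1.76,0,0,0,0,0,-1.76,0,0,0]
}}

```text
clock: 3.27
tcp_pos: [0.4604, -0.0221, 0.0559]
orientation: [0.0, 0.168, 0.986, 0.0]
wrist_force: [-0.3, 0.3, 0.3]
finger_gap: 0.0385
grip_force: 0.0
```

{"name": "apply_moves", "arguments": {
  "moves": [0.09,0.26,0,0,0,0,0.17,0.5,0,0,0,0,0.23,0.68,0,0,0,0,0.28,0.83,0,0,0,0,0.33,0.98,0,0,0,0,0.37,1.08,0,0,0,0,0.37,1.08,0,0,0,0,0.37,1.08,0,0,0,0]
}}

```text
clock: 3.93
tcp_pos: [0.4689, 0.0031, 0.0562]
orientation: [0.0, 0.169, 0.986, -0.003]
wrist_force: [-4.2, -10.7, 6.7]
finger_gap: 0.0384
grip_force: 5.3
```

Run:
```python
from h import *
im,K,T=cam("wrist"); a=cv2.resize(im[100:400,200:440],None,fx=1.9,fy=1.9)
im,K,T=cam("side"); b=cv2.resize(im[160:240,270:355],(480,452),interpolation=cv2.INTER_CUBIC)[:,:340]
b=cv2.resize(im[165:240,285:345],(340,425),interpolation=cv2.INTER_CUBIC); h=570
c=np.zeros((h,800,3),np.uint8); c[:a.shape[0],:a.shape[1]]=a; c[:425,460:800]=b; cv2.imwrite("pics/w3.png",c)
s=status.get_state(); print(s["tcp_pos"],s["wrist_force"])
```

```text
[0.468916   0.00311212 0.05612886] [ -5.25558679 -10.49453339   6.77519605]
```

View pics/w3.png

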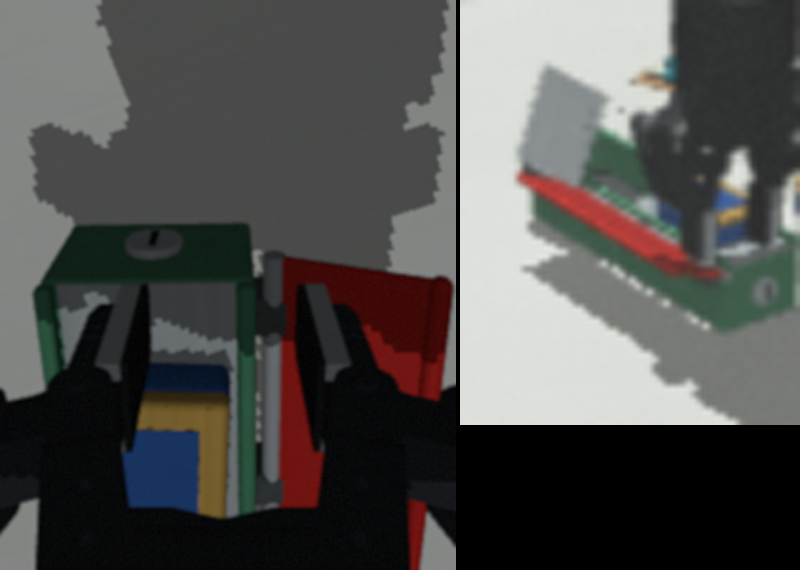

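The flap stands open (right-hand crop: plate upright, red lever swung right out). The lever finger is on the lever's tray side and the pusher is in the tray behind the tin. I'll ease off about 1.5 mm and push along box x.

{"name": "apply_moves", "arguments": {
  "moves": [0.17,-0.11,0,0,0,0,0.36,-0.18,0,0,0,0,0.55,-0.24,0,0,0,0,0.74,-0.31,0,0,0,0,0.93,-0.37,0,0,0,0,1.12,-0.44,0,0,0,0,1.31,-0.5,0,0,0,0,1.49,-0.57,0,0,0,0,1.68,-0.63,0,0,0,0,1.87,-0.7,0,0,0,0,2.06,-0.76,0,0,0,0,2.25,-0.82,0,0,0,0,2.44,-0.89,0,0,0,0,2.63,-0.95,0,0,0,0,2.63,-0.95,0,0,0,0]
}}

```text
clock: 5.28
tcp_pos: [0.5328, -0.0184, 0.0561]
orientation: [-0.002, 0.168, 0.986, -0.001]
wrist_force: [-9.8, -3.0, 11.7]
finger_gap: 0.0383
grip_force: 6.9
```

Run:
```python
from h import *
im,K,T=cam("wrist"); a=cv2.resize(im[100:400,200:440],None,fx=1.9,fy=1.9)
im,K,T=cam("side"); b=cv2.resize(im[165:240,285:345],(340,425),interpolation=cv2.INTER_CUBIC)
c=np.zeros((570,800,3),np.uint8); c[:a.shape[0],:a.shape[1]]=a; c[:425,460:800]=b; cv2.imwrite("pics/w4.png",c)
s=status.get_state(); print(s["tcp_pos"],s["wrist_force"])
```

```text
[ 0.53279503 -0.0184112   0.05610495] [-8.33214171 -3.34488265 11.14687663]
```

View pics/w4.png

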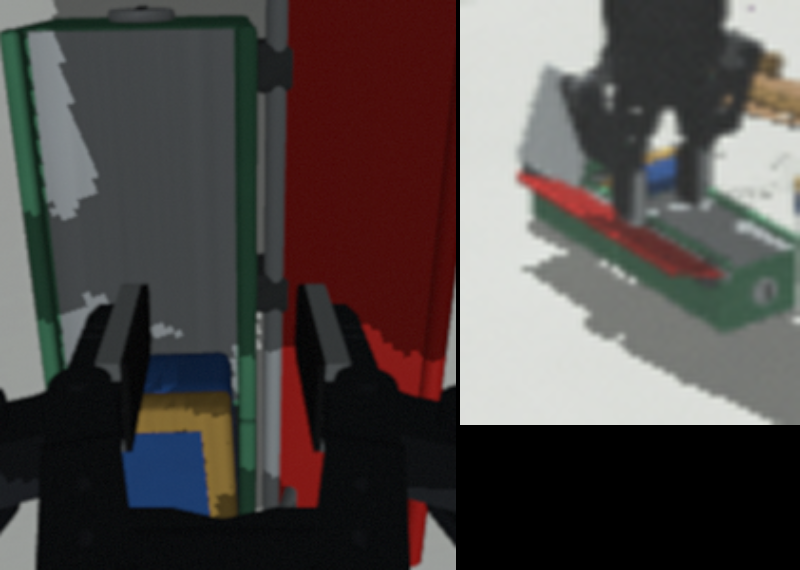

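The tin is moving straight along the tray with the flap still open, and its rear is now at about box x = -24 mm. I'll push 36 mm further.

{"name": "apply_moves", "arguments": {
  "moves": [0.15,-0.05,0,0,0,0,0.3,-0.1,0,0,0,0,0.45,-0.15,0,0,0,0,0.6,-0.2,0,0,0,0,0.75,-0.25,0,0,0,0,0.9,-0.3,0,0,0,0,1.05,-0.35,0,0,0,0,1.18,-0.4,0,0,0,0,1.28,-0.44,0,0,0,0,1.36,-0.46,0,0,0,0,1.36,-0.46,0,0,0,0,1.36,-0.46,0,0,0,0]
}}

```text
clock: 6.38
tcp_pos: [0.5665, -0.0296, 0.0562]
orientation: [-0.002, 0.168, 0.986, -0.0]
wrist_force: [-9.5, -1.3, 12.6]
finger_gap: 0.0387
grip_force: 7.0
```

Run:
```python
from h import *
im,K,T=cam("wrist"); a=cv2.resize(im[100:400,200:440],None,fx=1.9,fy=1.9)
im,K,T=cam("side"); b=cv2.resize(im[165:240,285:345],(340,425),interpolation=cv2.INTER_CUBIC)
c=np.zeros((570,800,3),np.uint8); c[:a.shape[0],:a.shape[1]]=a; c[:425,460:800]=b; cv2.imwrite("pics/w5.png",c)
s=status.get_state(); print(s["tcp_pos"],s["wrist_force"])
```

```text
[ 0.56649536 -0.0295892   0.05623313] [-9.65452232 -2.87547724 12.07545364]
```

View pics/w5.png

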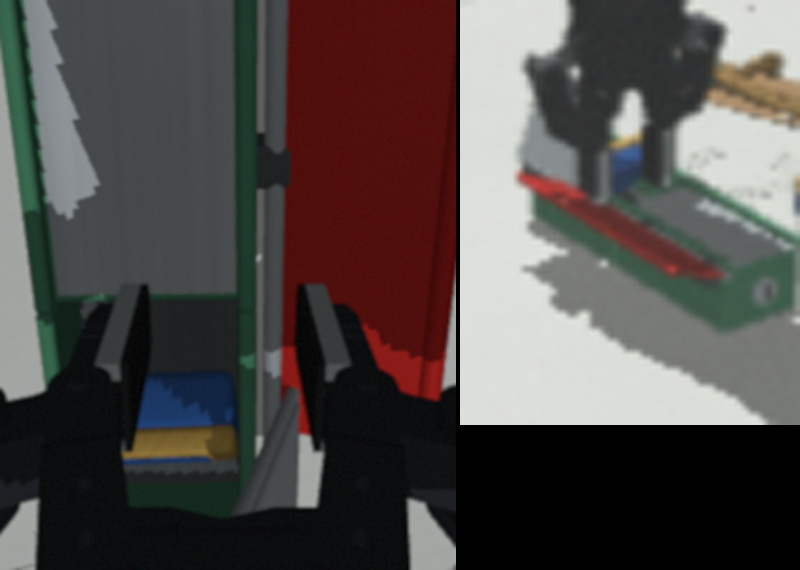

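The tin is nose-down over the edge, with its rear face and a foreshortened lid at crop (185,420). It needs a little more, so I'll push 5 mm further and let it settle.

{"name": "apply_moves", "arguments": {
  "moves": [0.05,-0.02,0,0,0,0,0.1,-0.03,0,0,0,0,0.15,-0.05,0,0,0,0,0.2,-0.07,0,0,0,0,0.2,-0.07,0,0,0,0,0.2,-0.07,0,0,0,0,0.2,-0.07,0,0,0,0]
}}

```text
clock: 7.07
tcp_pos: [0.5709, -0.0311, 0.0562]
orientation: [-0.003, 0.168, 0.986, -0.0]
wrist_force: [-11.7, -2.0, 13.0]
finger_gap: 0.0386
grip_force: 7.4
```

```bash
cat > look.py <<'E'
from h import *
import sys
im,K,T=cam("wrist"); a=cv2.resize(im[100:400,200:440],None,fx=1.9,fy=1.9)
im,K,T=cam("side"); b=cv2.resize(im[165:240,285:345],(340,425),interpolation=cv2.INTER_CUBIC)
c=np.zeros((570,800,3),np.uint8); c[:a.shape[0],:a.shape[1]]=a; c[:425,460:800]=b; cv2.imwrite(sys.argv[1],c)
hsv=cv2.cvtColor(a,cv2.COLOR_BGR2HSV)[330:520,130:240]
for n,m in(("blue",cv2.inRange(hsv,(100,90,20),(125,255,255))),("brass",cv2.inRange(hsv,(10,90,40),(28,255,255)))):
    ys,xs=np.where(m); print(n,len(ys),(ys.min()+330,ys.max()+330,xs.min()+130,xs.max()+130) if len(ys) else None)
s=status.get_state(); print(s["clock"],s["tcp_pos"],s["wrist_force"])
E
python3 look.py pics/w6.png
```

```text
blue 5752 (np.int64(370), np.int64(465), np.int64(130), np.int64(237))
brass 3012 (np.int64(426), np.int64(460), np.int64(130), np.int64(237))
7.1667 [ 0.5709262  -0.03112066  0.0561775 ] [-11.22103753  -2.13675074  12.96814793]
```

Run:
```python
import cv2,numpy as np
for n in("w5","w6"):
    a=cv2.imread(f"pics/{n}.png"); h=cv2.cvtColor(a,cv2.COLOR_BGR2HSV)
    for col in(160,215):
        print(n,col,[(r,*h[r,col].tolist()) for r in range(350,516,8)])
```

```text
w5 160 [(350, 105, 28, 36), (358, 98, 29, 35), (366, 98, 29, 35), (374, 108, 174, 47), (382, 108, 184, 86), (390, 109, 185, 95), (398, 109, 185, 99), (406, 108, 186, 100), (414, 109, 187, 101), (422, 108, 190, 113), (430, 21, 157, 78), (438, 21, 159, 111), (446, 20, 153, 123), (454, 20, 153, 137), (462, 109, 159, 85), (470, 96, 23, 56), (478, 98, 30, 34), (486, 74, 121, 40), (494, 75, 128, 40), (502, 75, 131, 39), (510, 105, 78, 13)]
w5 215 [(350, 90, 15, 34), (358, 100, 23, 34), (366, 90, 16, 32), (374, 109, 198, 54), (382, 108, 188, 65), (390, 109, 188, 68), (398, 108, 188, 68), (406, 108, 195, 68), (414, 109, 188, 69), (422, 109, 181, 69), (430, 21, 157, 73), (438, 21, 157, 83), (446, 21, 157, 83), (454, 21, 156, 67), (462, 70, 12, 63), (470, 90, 20, 52), (478, 105, 15, 34), (486, 75, 128, 40), (494, 74, 128, 40), (502, 75, 124, 41), (510, 75, 121, 42)]
w6 160 [(350, 100, 22, 35), (358, 100, 22, 35), (366, 90, 23, 33), (374, 109, 153, 45), (382, 109, 186, 74), (390, 109, 181, 97), (398, 108, 187, 98), (406, 108, 186, 100), (414, 108, 188, 102), (422, 108, 185, 113), (430, 20, 142, 72), (438, 21, 156, 111), (446, 20, 153, 120), (454, 20, 156, 139), (462, 109, 178, 79), (470, 100, 22, 35), (478, 75, 128, 40), (486, 75, 131, 39), (494, 74, 124, 41), (502, 72, 112, 41), (510, 120, 39, 13)]
w6 215 [(350, 105, 15, 35), (358, 100, 23, 33), (366, 90, 23, 34), (374, 108, 191, 52), (382, 109, 186, 67), (390, 108, 198, 67), (398, 109, 188, 69), (406, 108, 188, 69), (414, 109, 182, 70), (422, 109, 185, 69), (430, 21, 157, 73), (438, 20, 155, 84), (446, 20, 157, 83), (454, 20, 157, 70), (462, 45, 13, 38), (470, 84, 36, 35), (478, 75, 128, 40), (486, 74, 121, 40), (494, 74, 118, 41), (502, 74, 131, 41), (510, 74, 121, 42)]
```

Run:
```python
from h import *
im,K,T=cam("wrist"); c,s=np.cos(-.3284),np.sin(-.3284); O=np.array([.559,-.0508,0]); Rb=np.array([[c,s,0],[-s,c,0],[0,0,1]])
def bray(col,row):
    o,d=ray(K,T,(200+col/1.9,100+row/1.9)); return Rb@(o-O)*1e3,Rb@d/np.linalg.norm(d)
for col in(160,215):
  print("cam",bray(col,370)[0].round(1))
  for r in(370,426,461,468,484): 
    o,d=bray(col,r); print(col,r,"dir",d.round(3),{z:(o+d*(z-o[2])/d[2]).round(0).tolist() for z in(20,42,52,62)})
def res(v,L):
    X,Z,p=v; u=np.array([np.cos(p),-np.sin(p)]); n=np.array([np.sin(p),np.cos(p)]); B=np.array([X,Z])
    out=[]
    for q,r in((B,370),(B+20*n,426),(B+20*n+L*u,461)):
        o,d=bray(185,r); w=q-o[[0,2]]; out.append((w[0]*d[2]-w[1]*d[0]))
    return out
for L in(7,8,9,10):
  for p0 in(0,.5,1.0):
    r=least_squares(res,[10,45,p0],args=(L,)); print(L,p0,r.x.round(2),r.cost.round(4))
```

```text
cam [-78.8  22.3 191.3]
160 370 dir [ 0.579 -0.104 -0.809] {20: [44.0, 0.0, 20.0], 42: [28.0, 3.0, 42.0], 52: [21.0, 4.0, 52.0], 62: [14.0, 6.0, 62.0]}
160 426 dir [ 0.644 -0.102 -0.758] {20: [67.0, -1.0, 20.0], 42: [48.0, 2.0, 42.0], 52: [39.0, 4.0, 52.0], 62: [31.0, 5.0, 62.0]}
160 461 dir [ 0.68  -0.1   -0.726] {20: [82.0, -1.0, 20.0], 42: [61.0, 2.0, 42.0], 52: [52.0, 3.0, 52.0], 62: [42.0, 4.0, 62.0]}
160 468 dir [ 0.687 -0.1   -0.72 ] {20: [85.0, -2.0, 20.0], 42: [64.0, 2.0, 42.0], 52: [54.0, 3.0, 52.0], 62: [45.0, 4.0, 62.0]}
160 484 dir [ 0.702 -0.099 -0.705] {20: [92.0, -2.0, 20.0], 42: [70.0, 1.0, 42.0], 52: [60.0, 3.0, 52.0], 62: [50.0, 4.0, 62.0]}
cam [-78.8  22.3 191.3]
215 370 dir [ 0.583 -0.018 -0.813] {20: [44.0, 18.0, 20.0], 42: [28.0, 19.0, 42.0], 52: [21.0, 19.0, 52.0], 62: [14.0, 19.0, 62.0]}
215 426 dir [ 0.647 -0.018 -0.762] {20: [67.0, 18.0, 20.0], 42: [48.0, 19.0, 42.0], 52: [40.0, 19.0, 52.0], 62: [31.0, 19.0, 62.0]}
215 461 dir [ 0.684 -0.018 -0.729] {20: [82.0, 18.0, 20.0], 42: [61.0, 19.0, 42.0], 52: [52.0, 19.0, 52.0], 62: [42.0, 19.0, 62.0]}
215 468 dir [ 0.691 -0.018 -0.723] {20: [85.0, 18.0, 20.0], 42: [64.0, 19.0, 42.0], 52: [54.0, 19.0, 52.0], 62: [45.0, 19.0, 62.0]}
215 484 dir [ 0.706 -0.018 -0.708] {20: [92.0, 18.0, 20.0], 42: [70.0, 18.0, 42.0], 52: [60.0, 19.0, 52.0], 62: [50.0, 19.0, 62.0]}
7 0 [-1.18 83.03 -0.13] 0.0
7 0.5 [-1.18 83.03 -0.13] 0.0
7 1.0 [-1.18 83.03 -0.13] 0.0
8 0 [ 5.040e+00  7.435e+01 -7.000e-02] 0.0
8 0.5 [ 5.040e+00  7.435e+01 -7.000e-02] 0.0
8 1.0 [ 5.040e+00  7.435e+01 -7.000e-02] 0.0
9 0 [ 1.056e+01  6.665e+01 -2.000e-02] 0.0
9 0.5 [ 1.056e+01  6.665e+01 -2.000e-02] 0.0
9 1.0 [ 1.056e+01  6.665e+01 -2.000e-02] 0.0
10 0 [1.545e+01 5.983e+01 2.000e-02] 0.0
10 0.5 [1.545e+01 5.983e+01 2.000e-02] 0.0
10 1.0 [1.545e+01 5.983e+01 2.000e-02] 0.0
```

Run:
```python
from h import *
a,_,_=cam("wrist"); a=cv2.convertScaleAbs(cv2.resize(a[280:372,255:375],(480,368),interpolation=cv2.INTER_CUBIC),alpha=1.8)
b,_,_=cam("side"); b=cv2.resize(b[170:230,290:343],(318,360),interpolation=cv2.INTER_CUBIC)
t,_,_=cam("top"); t=cv2.resize(t[145:222,290:350],(180,231),interpolation=cv2.INTER_CUBIC)
c=np.zeros((600,800,3),np.uint8); c[:368,:480]=a; c[:360,482:800]=b; c[369:600,:180]=t; cv2.imwrite("pics/w7.png",c)
s=status.get_state(); print(s["clock"],s["ft_torque"])
```

```text
7.3667 [-0.12533637  2.15916315  0.21831836]
```

View pics/w7.png

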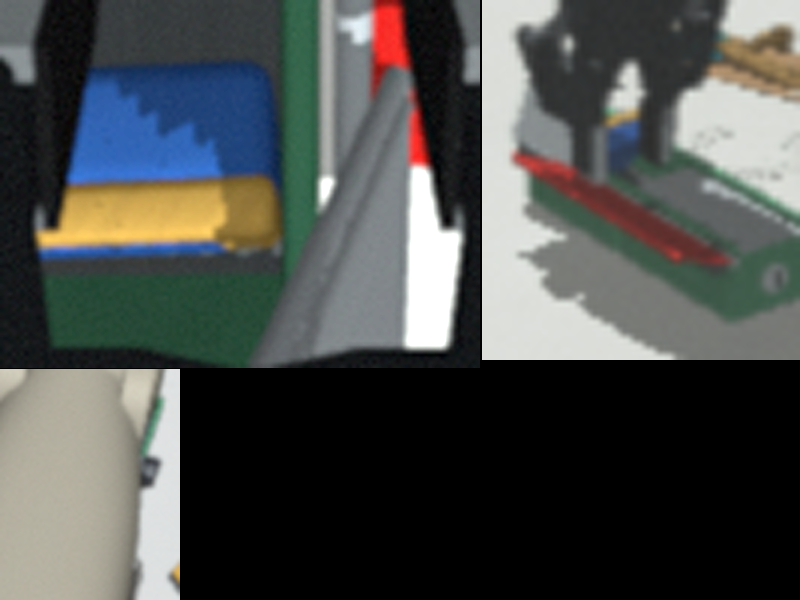

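View: the tin stands nose-down in the bin, leaning with its rear edge against the pusher. The lid is almost edge-on, with the brass band at (150,215) and only a sliver of label. I'll push it 8 mm further so it can lie flat clear of the edge, then draw back along the lever with the flap still held open so it drops.

{"name": "apply_moves", "arguments": {
  "moves": [0.1,-0.03,0,0,0,0,0.2,-0.07,0,0,0,0,0.3,-0.1,0,0,0,0,0.3,-0.1,0,0,0,0,0.3,-0.1,0,0,0,0]
}}

```text
clock: 7.78
tcp_pos: [0.5794, -0.0338, 0.0563]
orientation: [-0.002, 0.168, 0.986, -0.0]
wrist_force: [-9.3, -2.6, 11.5]
finger_gap: 0.0387
grip_force: 6.3
```

```bash
python3 look.py pics/w8.png
```

```text
blue 6355 (np.int64(378), np.int64(445), np.int64(131), np.int64(237))
brass 2996 (np.int64(434), np.int64(475), np.int64(130), np.int64(236))
7.8833 [ 0.57934654 -0.03382466  0.05624643] [-8.99185836 -2.64992572 10.62859338]
```

{"name": "apply_moves", "arguments": {
  "moves": [-0.19,0.06,0,0,0,0,-0.38,0.13,0,0,0,0,-0.57,0.19,0,0,0,0,-0.76,0.26,0,0,0,0,-0.95,0.32,0,0,0,0,-1.14,0.39,0,0,0,0,-1.33,0.45,0,0,0,0,-1.52,0.52,0,0,0,0,-1.52,0.52,0,0,0,0]
}}

```text
clock: 8.63
tcp_pos: [0.5469, -0.0222, 0.058]
orientation: [0.004, 0.168, 0.986, -0.001]
wrist_force: [2.3, -3.9, 6.8]
finger_gap: 0.0385
grip_force: 3.9
```

```bash
python3 look.py pics/w9.png
python3 - <<'E'
from h import *
a,K,T=cam("wrist"); h=cv2.cvtColor(a,cv2.COLOR_BGR2HSV)
c,s=np.cos(-.3284),np.sin(-.3284); Rb=np.array([[c,s,0],[-s,c,0],[0,0,1]]); O=np.array([.559,-.0508,0])
for n,m in(("blue",cv2.inRange(h,(100,90,20),(125,255,255))),("brass",cv2.inRange(h,(10,90,40),(28,255,255)))):
    m[:, :262]=0; m[:,340:]=0; m[:200]=0
    k,l,st,ce=cv2.connectedComponentsWithStats(m)
    for i in range(1,k):
        if st[i,4]>30:
            x,y,w,hh,ar=st[i]; print(n,st[i],[ [z]+(Rb@(onz(K,T,(x+w/2,r),z/1e3)-O)*1e3)[:2].round(0).tolist() for r in(y,y+hh) for z in(20,40)])
print([(r,*h[r,300].tolist()) for r in range(270,372,5)])
E
```

```text
blue 7260 (np.int64(383), np.int64(485), np.int64(130), np.int64(206))
brass 5960 (np.int64(359), np.int64(502), np.int64(130), np.int64(232))
8.7333 [ 0.54693869 -0.0221448   0.05786908] [ 2.18082926 -2.68308427  6.83374155]
blue [ 263  302   46   54 2095] [[20, 26.0, 2.0], [40, 11.0, 4.0], [20, 71.0, -0.0], [40, 50.0, 2.0]]
brass [ 266  289   57   76 1682] [[20, 16.0, 7.0], [40, 2.0, 9.0], [20, 79.0, 5.0], [40, 57.0, 7.0]]
[(270, 102, 18, 70), (275, 100, 17, 135), (280, 103, 17, 133), (285, 93, 18, 126), (290, 21, 157, 117), (295, 21, 155, 140), (300, 20, 135, 123), (305, 109, 181, 114), (310, 109, 182, 115), (315, 108, 187, 113), (320, 109, 183, 113), (325, 108, 183, 113), (330, 108, 188, 114), (335, 108, 187, 113), (340, 109, 185, 116), (345, 108, 186, 114), (350, 109, 183, 114), (355, 113, 101, 104), (360, 21, 154, 134), (365, 90, 13, 58), (370, 105, 153, 10)]
```

The tin now lies flat in the bin. Its lid at z = 40 mm spans box x = 2 to 57 mm (55 mm long), and the label and rims measure as they should. Next I'll let the flap close slowly, then lift clear.

{"name": "apply_moves", "arguments": {
  "moves": [-0.03,-0.09,0,0,0,0,-0.06,-0.18,0,0,0,0,-0.09,-0.27,0,0,0,0,-0.12,-0.36,0,0,0,0,-0.15,-0.45,0,0,0,0,-0.18,-0.54,0,0,0,0,-0.21,-0.63,0,0,0,0,-0.24,-0.72,0,0,0,0,-0.28,-0.82,0,0,0,0,-0.31,-0.91,0,0,0,0,-0.34,-1.0,0,0,0,0,-0.34,-1.0,0,0,0,0,-0.34,-1.0,0,0,0,0]
}}

```text
clock: 9.87
tcp_pos: [0.5341, -0.0463, 0.0548]
orientation: [-0.001, 0.168, 0.986, 0.0]
wrist_force: [-0.5, 0.2, 0.2]
finger_gap: 0.0386
grip_force: 0.5
```

{"name": "apply_moves", "arguments": {
  "moves": [0,0,0.4,0,0,0,0,0,1,0,0,0,0,0,2,0,0,0,0,0,3.2,0,0,0,0,0,4.5,0,0,0,-1,0,5.8,0,0,0,-2,0,7,0,0,0,-3,0,8,0,0,0,-4,0,8,0,0,0,-4,0,8,0,0,0,-4,0,8,0,0,0,-4,0,8,0,0,0]
}}

```text
clock: 10.87
tcp_pos: [0.4352, -0.0464, 0.2554]
orientation: [0.0, 0.168, 0.986, 0.0]
wrist_force: [-1.2, 0.3, 0.0]
finger_gap: 0.0381
grip_force: 0.0
```

Run:
```python
from h import *
a,K,T=cam("wrist"); h=cv2.cvtColor(a,cv2.COLOR_BGR2HSV); cv2.imwrite("pics/w10.png",a)
c,s=np.cos(-.3284),np.sin(-.3284); Rb=np.array([[c,s,0],[-s,c,0],[0,0,1]]); O=np.array([.559,-.0508,0])
W=lambda b:Rb.T@(np.array(b)/1e3)+O
def px(b):
    u=proj(K,T,W(b)).round().astype(int); return u.tolist(),(h[u[1],u[0]].tolist() if 0<=u[0]<640 and 0<=u[1]<400 else None)
for n,b in(("tray -55",(-55,0,42)),("tray -90",(-90,0,42)),("gap x8",(8,0,42)),("tin lid gap x16",(16,0,40)),("plate mid",(56,0,52)),("plate front",(30,0,52)),("plate far",(80,-15,52)),("lever top",(-39,35,88)),("lever mid",(-80,33.5,80))): print(n,px(b))
m=cv2.inRange(h,(0,120,40),(6,255,255))|cv2.inRange(h,(172,120,40),(180,255,255))
for r in range(0,400,15):
    x=np.where(m[r,200:450])[0]+200
    if len(x): print(r,x.min(),x.max(),[(Rb@(onz(K,T,(q,r),.089)-O)*1e3)[:2].round(0).tolist() for q in(x.min(),x.max())])
st=status.get_state(); print(st["clock"],st["tcp_pos"],st["wrist_force"])
```

```text
tray -55 ([349, 220], [99, 17, 107])
tray -90 ([349, 191], [99, 16, 110])
gap x8 ([348, 266], [19, 137, 95])
tin lid gap x16 ([347, 271], [109, 188, 88])
plate mid ([347, 304], [103, 18, 102])
plate front ([348, 286], [94, 18, 102])
plate far ([335, 319], [100, 15, 101])
lever top ([386, 250], [1, 231, 105])
lever mid ([385, 211], [2, 239, 64])
180 387 391 [[-117.0, 32.0], [-117.0, 35.0]]
195 385 390 [[-101.0, 30.0], [-101.0, 35.0]]
210 385 389 [[-85.0, 31.0], [-85.0, 35.0]]
225 384 388 [[-69.0, 31.0], [-69.0, 36.0]]
240 383 388 [[-52.0, 31.0], [-52.0, 37.0]]
255 382 387 [[-34.0, 31.0], [-34.0, 37.0]]
10.9167 [ 0.43535616 -0.04643249  0.25506461] [ 0.09228925  0.31251769 -0.2797613 ]
```

The flap is shut: the lever is upright at y about 34 mm, grey plate covers the bin, and the tray is empty. The tin's brass and blue show only in the 24 mm gap in front of the plate, which places it inside the bin. The arm is clear, so I'm handing in.

```bash
python3 -c "
from workcell import job
print(job.hand_in())"
```

```text
the job is handed in; nothing more can be done
None
```

The coin tin lies flat in the drop box's bin, the flap has closed over it, the arm is clear, and the job was handed in at about 11 s on the robot's clock; I did not re-measure the other goods at the end.

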